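# Fit the backup cell in the bench logger

### The job

Put the backup cell back in the bench logger: take the long cell from the white tray, press its flat end against the spring contact of the logger's open battery cradle, and with the spring pushed back tip the button end down in front of the fixed contact, so that the cell lies level and fully home between the two contacts; then let go. Leave the short cell on the tray where it is.

Things in the scene. Friction and masses are not known exactly. Their poses are not given: they have to be found in the camera images.
- long_cell: The long battery cell: dark-sleeved metal cylinder, 33 mm diameter, 120 mm long, about 260 g, lying in either of the white tray's two troughs (90 mm apart), axis 24.5 mm above the bench. Origin: on its axis at mid-length; x axis towards the button end; flat end face at x = -60 mm. The trough touches only its underside; tray rim 10 mm high, tray floor 4 mm.
- button_end (a point): Tip of the long cell's button end: a metal button, 11 mm diameter, standing 4 mm out of the end, on the axis at x = +60 mm of the cell.
- cradle_seat (a point): Seat of the long cell's origin in the cradle on the fixed cream case (top 25 mm below this point); 55 mm above the bench. x: level, spring contact to fixed contact; z up. Fixed contact face x = +60 mm; its end wall's top 10 mm above the axis. Two 45-degree V supports 22 mm long at x = -42, +42, 24 mm to each side, guide the cell; open at the sides between them (|x| < 31 mm) for fingers.
- spring_contact (a joint): Travel in m of the spring contact (steel disc, 22 mm diameter, on the cradle's axis) towards -x of cradle_seat: 0 free (face at x = -51 mm, so the cell is 9 mm longer than the gap), 0.009 with the cell seated, 0.024 at its stop; 0.4 N per mm. Its cream housing, 54 mm wide, begins at x = -78 mm, top 15 mm above the axis.
- short_cell: The short cell, a bystander in the tray's other trough: same look and 33 mm diameter but only 61 mm long. Origin: on its axis at mid-length; x axis towards its button end.
Things that resemble listed ones, but are neither listed nor needed, are in the scene too. Leave any turquoise look-alike of the long_cell alone.

How it is judged:
On the way:
1. the spring contact is pushed back while the long cell's button end is still up (value of joint spring_contact above 0.004 m and z of button_end in the frame of cradle_seat above 0.01 m and distance between long_cell and cradle_seat below 0.06 m), for 0.1 s.
At the end, for the whole second after the job is handed in: The long cell rests in the cradle: middle within 10 mm of the seat, in line with the cradle to 10 degrees, button tip on the fixed contact's side (over 50 mm from the seat along x, within 10 mm of the axis height), and the spring contact held back by more than 5 mm (distance between long_cell and cradle_seat below 0.01 m and x of button_end in the frame of cradle_seat above 0.05 m and z of button_end in the frame of cradle_seat between -0.01 and 0.01 m and angle between the x axis of long_cell and the x axis of cradle_seat, either way round below 0.18 rad and value of joint spring_contact above 0.005 m and linear speed of long_cell below 0.02 m/s); the robot touches nothing.
It fails at once if the short cell is moved more than 30 mm (distance of short_cell from where it was at the start of the episode above 0.03 m).
It also fails if it takes over 38 s, if anything falls off the work surface, if the arm or the gripper's body presses on something with over 40 N, if the wrist force passes 120 N, or if a joint passes its speed limit or range.

### The arm

A 6-joint arm with a two-finger parallel gripper is mounted at the origin on the work surface. World frame = base frame: x ahead of the robot, y to its left, z up, the work surface at z = 0. Lengths are in m, angles in rad, forces in N, time in s.
With the tool pointing down it reaches from about 0.325 to 1 m from the base axis. Payload 5.1 kg.
Tool frame: the origin (TCP) lies on the mounting face of the last link; the fingertips stand 173 mm ahead of it and the grasp point (between the pads) lies 155 mm ahead of it; z points along the fingers, y is the line along which they close (so a half turn about z gives the same grasp; the last joint's range is limited). The gripper opens to 85 mm and grips with 20 to 120 N. Pads are 22 mm wide; open, the fingers measure 114 mm over their backs; the gripper's body (76 mm by 85 mm) begins 54 mm behind the grasp point. The pads swing forward as they close: fully open they stand 13 mm farther back than shut.
Start: joints at [1.045, 0.124, 1.65, -0, 1.367, -0.083], TCP at [0.279, 0.587, 0.405] pointing down, gripper open.
Joint ranges: [-2.61, 2.61], [-1.02, 2.33], [0.03, 2.71], [-1.35, 4.49], [0.32, 2.68], [-2.91, 2.91]. Speed limits (rad/s): [2.57, 2.57, 3.14, 3.14, 3.14, 3.14].

### API

Orientations are given as a unit quaternion [x, y, z, w].
In Python, from rig import arm, optics, finish_job gives the robot as it stands.
- The arm moves only by the shell command python3 -m creep 'ROWS'. ROWS is JSON, a list that holds one entry, the list of rows, each a list of 7 numbers: the opening, from 0 (shut) to 1 (fully open), then the shift along the tool's x, y, z in mm, then the turn, a rotation vector about the tool's x, y, z in rad. A call has 1 to 8 rows; each row shifts and turns the commanded pose from where the row before left it, along the tool's axes as they then stand; what a row does not reach is not made up. A row lasts 1/12 s, in which the tool goes at most 41.7 mm and 7.16 degrees, less where a joint would pass 70% of its speed; a pose out of reach is approached as far as the arm can. A call with a gripper value outside its range is refused whole. The fingers move at their own pace and stop on an object; the grip force is fixed at half the most. Time passes only in rows, so rows that do not move let the fingers close. It gives the time, the measured TCP pose, the force, the opening and the grip force at its end, in the units of the state.
- arm.observe(): the state, without advancing time (a new reading comes with each control period).
- optics.get_image(name): name is "scene" or "top"; returns a dict with "pixels" (420x560x3 uint8, red, green, blue), "range_z" (420x560 float32, m along the optical axis (not along the pixel's ray), 0 where there is no reading), "intrinsics" (3x3 intrinsics, pixels), "k1" (the pictures are not rectified: a ray, as slopes to the right and down, at radius r is drawn at 1 + k1 r^2 times it, then the intrinsics apply), "camera_from_world" (4x4, takes a point from world to camera coordinates). Camera axes: x right, y down, z forward; pixel columns grow to the right and rows downward; lengths in m; the calibration is good to about 2 mm. A picture is of the moment at which its call begins.
- finish_job(): hands the job in; it is judged then, once.
The state is a dict: "time": time; "joint_pos": joint angles; "qd": joint speeds; "tau": joint torques, N m; "eef_pos": TCP position; "eef_rot": TCP orientation; "ft_force": force on the tool from outside, world axes, zero at the start; "wrist_torque": the same for the moment, N m; "grip_width": finger opening in m; "gripper_force": force on a finger pad.
Only numpy, scipy, OpenCV 4.12 (cv2) and the standard library are available. Lean on these libraries where they do the work, as an engineer would, in place of code of your own. Each camera call takes 0.05 s, during which the arm holds its last target. There are 200 camera calls.

## Working session

There is one attempt and no reset: what is moved stays moved. The work goes in short steps, Python scripts to look and compute and a shell command to move; the robot and the scene stay as the last step left them, time stands still between calls to the robot, and variables do not carry over. Pictures are saved under pics/ and viewed, at most 10 in all, crops included, and the job is handed in when it is done.

```bash
ls; mkdir -p pics; python3 - <<'E'
from rig import arm, optics
import cv2,numpy as np
s=arm.observe();print(s)
for n in("scene","top"):
    d=optics.get_image(n);cv2.imwrite(f"pics/{n}0.png",d["pixels"][:,:,::-1]);np.savez(f"{n}0.npz",**d)
    print(n,d["intrinsics"],d["k1"],d["camera_from_world"])
E
```

```text
pics
{'time': 0.0, 'joint_pos': array([ 1.04535931e+00,  1.24495631e-01,  1.65168551e+00,  1.40490904e-05,
        1.36746875e+00, -8.25794366e-02]), 'qd': array([-0.00084125,  0.00097628,  0.00132884,  0.00133543, -0.00166525,
       -0.00038709]), 'tau': array([-1.29124514e-04, -4.23600090e+01, -3.65455413e+01, -1.40217057e-04,
        6.73205039e-03, -8.22581470e-07]), 'eef_pos': array([0.27842616, 0.58707025, 0.40345197]), 'eef_rot': array([ 2.19625025e-01,  9.75583820e-01, -9.79392261e-04, -3.14477103e-04]), 'ft_force': array([-0.03135609,  0.05058196,  0.49318099]), 'wrist_torque': array([ 0.01079422, -0.05960742, -0.02223829]), 'gripper_force': 0.0, 'grip_width': 0.08549450675296855}
scene [[525.35865761   0.         280.70924966]
 [  0.         525.35865761 213.85666774]
 [  0.           0.           1.        ]] -0.18286428694814238 [[-0.35567694  0.93459444 -0.00521104  0.18459921]
 [ 0.73466686  0.27613565 -0.61968839 -0.25526525]
 [-0.57771837 -0.22423725 -0.78483064  1.37090538]
 [ 0.          0.          0.          1.        ]]
top [[411.90921935   0.         283.52407832]
 [  0.         411.90921935 210.24381478]
 [  0.           0.           1.        ]] -0.0037519476605428997 [[ 0.02083714 -0.99961003  0.01859033 -0.05804792]
 [-0.99368381 -0.02275719 -0.10988443  0.41309307]
 [ 0.11026464 -0.01618323 -0.9937705   0.97983016]
 [ 0.          0.          0.          1.        ]]
```

View pics/top0.png

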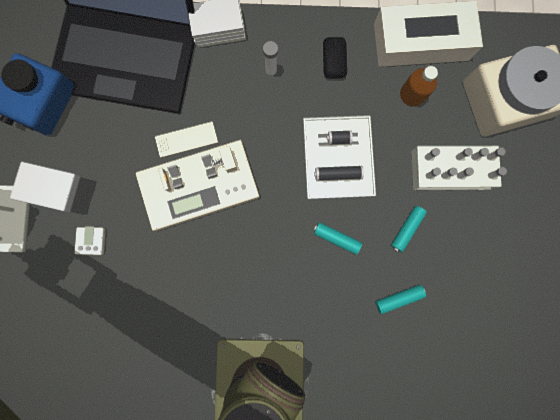

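View pics/scene0.png

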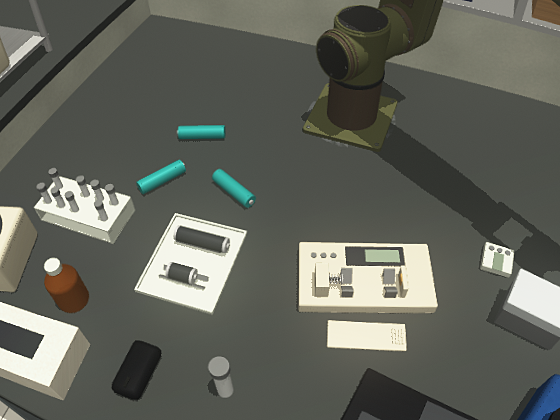

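The top view shows the tray at about (340,157), with the long cell at (338,173) and the short one at (342,137). The cradle is at about (200,172), and in the scene view its spring is at (330,280) with the fixed contact at (403,280). I'll zoom in on the cells and the cradle.

```bash
cat > h.py <<'E'
import numpy as np,cv2
def load(n): return dict(np.load(n+".npz"))
def ray(d,px):
    K=d["intrinsics"];k=float(d["k1"]);T=d["camera_from_world"]
    p=np.atleast_2d(px).astype(float)
    u=(p-[K[0,2],K[1,2]])/[K[0,0],K[1,1]];q=u.copy()
    for _ in range(20): q=u/(1+k*(q**2).sum(1,keepdims=True))
    return -T[:3,:3].T@T[:3,3], np.c_[q,np.ones(len(q))]@T[:3,:3], q
def plane(d,px,z):
    o,r,_=ray(d,px); return o+r*((z-o[2])/r[:,2])[:,None]
def cloud(d):
    v,u=np.mgrid[:420,:560]; o,r,_=ray(d,np.c_[u.ravel(),v.ravel()])
    return (o+r*d["range_z"].reshape(-1,1)).reshape(420,560,3)
E
python3 - <<'E'
from h import *
t=load("top0");s=load("scene0")
a=cv2.resize(t["pixels"][110:235,130:265],None,fx=4,fy=4,interpolation=cv2.INTER_CUBIC)
b=cv2.resize(t["pixels"][110:200,300:380],None,fx=4,fy=4,interpolation=cv2.INTER_CUBIC)
im=np.zeros((500,800,3),np.uint8);im[:500,:540]=a;im[:,540:]=0;im[:360,540:800]=b[:, :260]
cv2.imwrite("pics/c1.png",im[:,:,::-1])
a=cv2.resize(s["pixels"][235:325,290:445],None,fx=5,fy=5,interpolation=cv2.INTER_CUBIC)
cv2.imwrite("pics/c2.png",a[:,:,::-1])
for n,d in(("top",t),("scene",s)):
    P=cloud(d);np.save(n+"P.npy",P)
P=np.load("topP.npy");g=t["pixels"].max(2)
m=(g<90)&(np.abs(P[...,2]-.035)<.02)
m[:, :300]=0;m[:,380:]=0;m[:115]=0;m[200:]=0
n,L,st,c=cv2.connectedComponentsWithStats(m.astype(np.uint8))
for i in range(1,n):
    if st[i,4]>60:
        Q=P[L==i];print(st[i],c[i],Q.mean(0),Q.max(0),Q.min(0)); w,V=np.linalg.eigh(np.cov(Q[:,:2].T));print(V[:,1],np.ptp((Q[:,:2])@V[:,1]))
E
```

```text
[331 131  19  14 205] [340.63902439 137.33170732] [ 0.59595228 -0.18524254  0.03758844] [ 0.61349115 -0.16297047  0.04525234] [ 0.58096604 -0.20769718  0.02725392]
[-0.11750349  0.99307247] 0.04529018470668825
[319 166  42  14 443] [340.23024831 172.90293454] [ 0.50705455 -0.18466943  0.03808128] [ 0.5265343 -0.1326483  0.0466286] [ 0.49134612 -0.23478268  0.0277799 ]
[-0.07201004  0.99740391] 0.10161182909715874
```

View pics/c1.png

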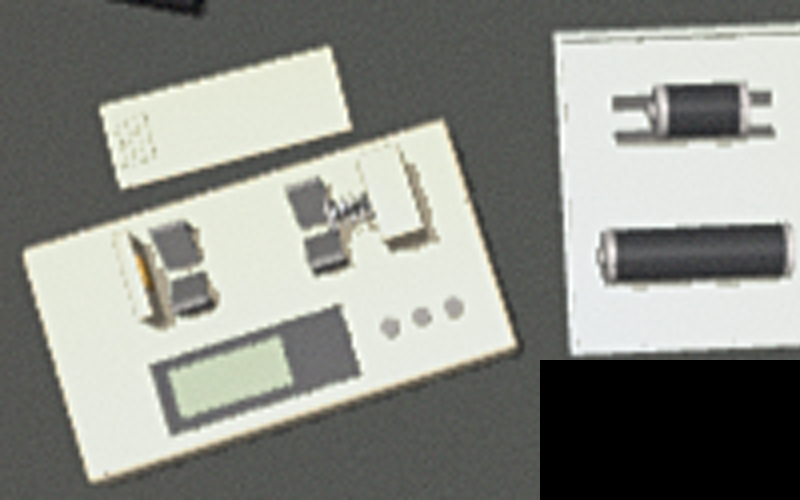

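View pics/c2.png

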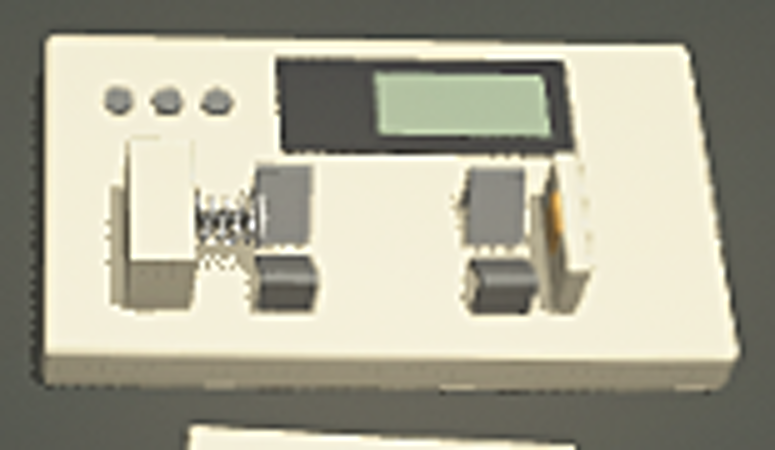

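The crops show the long cell's button at top-view pixel ~(315,174), so its button end points to +y. The fixed contact (orange) also lies on the +y side of the cradle at px ~(166,177), with the spring housing at px ~(227,160). Next I'll get the metric fits.

```bash
python3 - <<'E'
from h import *
from scipy.optimize import least_squares
for n in("top","scene"):
    d=load(n+"0");P=np.load(n+"P.npy").reshape(-1,3);C=d["pixels"].reshape(-1,3).astype(int)
    ok=d["range_z"].ravel()>0
    # long cell
    m=ok&(abs(P[:,0]-.507)<.035)&(abs(P[:,1]+.185)<.085)&(P[:,2]>.026)&(P[:,2]<.06)
    Q=P[m]
    f=lambda p:np.hypot((Q[:,0]-p[0]-p[1]*(Q[:,1]+.185))/np.hypot(1,p[1]),Q[:,2]-p[2])-.0165
    r=least_squares(f,[.507,0,.0245],loss="soft_l1",f_scale=.001)
    p=r.x;e=np.array([p[1],1])/np.hypot(1,p[1])
    s=(Q[:,:2]-[p[0],-.185])@e
    print(n,"cell",p,"dir deg",np.degrees(np.arctan2(e[1],e[0])),"s pct",np.percentile(s,[0,.5,2,98,99.5,100]),"rms",f(p).std(),len(Q))
    # case
    R=ok&(P[:,0]>.38)&(P[:,0]<.66)&(P[:,1]>-.02)&(P[:,1]<.34)
    q=R&(abs(P[:,2]-.03)<.003)&(C.min(1)>0)
    m=q.reshape(420,560).astype(np.uint8)
    k,L,st,c=cv2.connectedComponentsWithStats(m);i=1+st[1:,4].argmax()
    Z=P[(L==i).ravel()];rect=cv2.minAreaRect((Z[:,:2]*1000).astype(np.float32));print("case",rect,Z[:,2].mean())
    b=cv2.boxPoints(rect);E=[b[1]-b[0],b[2]-b[1]];v=max(E,key=np.linalg.norm);v=v/np.linalg.norm(v);v*=np.sign(v[1])
    print("axis",v,np.degrees(np.arctan2(v[1],v[0])))
    w=np.array([-v[1],v[0]]) # cradle y (left)
    for nm,lo,hi in(("house",.0675,.074),("wall",.0615,.0672),("V",.045,.059)):
        H=P[R&(P[:,2]>lo)&(P[:,2]<hi)];x=H[:,:2]@v;y=H[:,:2]@w
        hi_=x>.0
        print(nm,len(H),"x",np.percentile(x,[1,3,10,50,90,97,99]).round(4),"y",np.percentile(y,[1,3,50,97,99]).round(4),"z",np.median(H[:,2]))
E
```

```text
top cell [ 0.50945252 -0.07022643  0.02507086] dir deg 94.01708297365833 s pct [-0.05607771 -0.05522062 -0.05313012  0.0597646   0.06255834  0.06383555] rms 0.0020184338934485222 647
case ((471.62396240234375, 163.3018798828125), (150.2022247314453, 269.8732604980469), 19.2769718170166) 0.030393869183905263
axis [-0.330135   0.9439337] 109.27696
house 253 x [-0.1052 -0.1047 -0.1029 -0.0915 -0.0802  0.0659  0.0674] y [-0.5551 -0.5539 -0.5281 -0.5037 -0.5027] z 0.07018961212713759
wall 126 x [-0.1051 -0.1006 -0.0856  0.0613  0.0682  0.0697  0.0699] y [-0.5555 -0.553  -0.5297 -0.5031 -0.5025] z 0.06485330813390561
V 308 x [-0.105  -0.0919 -0.0657 -0.0341  0.0533  0.0607  0.0623] y [-0.5554 -0.5548 -0.5306 -0.5026 -0.5023] z 0.05224097078955636
scene cell [ 0.50803567 -0.06409337  0.02529362] dir deg 93.66726348889686 s pct [-0.05668804 -0.05539885 -0.05351972  0.05968533  0.06298982  0.06475033] rms 0.002299532830093015 788
case ((471.71795654296875, 163.8883056640625), (153.37049865722656, 269.4515380859375), 19.087562561035156) 0.03031332281907559
axis [-0.32701278  0.94501984] 109.08756
house 347 x [-0.1033 -0.1031 -0.1013 -0.0901 -0.0789  0.0653  0.0691] y [-0.557  -0.5553 -0.5305 -0.5042 -0.5031] z 0.07030588007751881
wall 184 x [-0.1031 -0.1022 -0.0845  0.0638  0.0706  0.072   0.0725] y [-0.5563 -0.556  -0.5313 -0.5053 -0.5035] z 0.06443879919319878
V 495 x [-0.1007 -0.0957 -0.079  -0.032   0.0615  0.0639  0.0672] y [-0.5567 -0.5561 -0.5339 -0.5032 -0.5025] z 0.051766743253393366
```

```bash
cat > to.py <<'E'
# python3 to.py x y z yaw_deg pitch_deg : remaining shift in present tool axes (mm) and turn (rotvec, tool axes)
import sys;from rig import arm;import numpy as np
from scipy.spatial.transform import Rotation as R
x,y,z,yaw,p=map(float,sys.argv[1:6]);s=arm.observe();r=R.from_quat(s["eef_rot"])
X=np.array([np.cos(np.radians(yaw)),np.sin(np.radians(yaw)),0]);D=np.array([0,0,-1.]);Y=np.cross(D,X)
g=R.from_matrix(np.c_[X,Y,D])*R.from_euler("y",p,degrees=True)
print("t",s["time"].round(2),"shift",(r.inv().apply(np.array([x,y,z])-s["eef_pos"])*1000).round(1),"turn",(r.inv()*g).as_rotvec().round(4),"F",s["ft_force"].round(1),"w",round(s["grip_width"],4),"gf",round(s["gripper_force"],1))
E
python3 -m creep '[[[0.75,0,0,12,0,0,0.1178],[0.75,0,0,12,0,0,0.1178],[0.75,0,0,12,0,0,0.1178],[0.75,0,0,12,0,0,0.1178],[0.75,0,0,12,0,0,0.1178],[0.75,0,0,12,0,0,0.1178],[0.75,0,0,12,0,0,0.1178],[0.75,0,0,12,0,0,0.1178]]]'
python3 -m creep '[[[0.75,0,0,4,0,0,0.1178],[0.75,-35.5,8.1,0,0,0,0],[0.75,-35.5,8.1,0,0,0,0],[0.75,-35.5,8.1,0,0,0,0],[0.75,-35.5,8.1,0,0,0,0],[0.75,-35.5,8.1,0,0,0,0],[0.75,-35.5,8.1,0,0,0,0],[0.75,-35.5,8.1,0,0,0,0]]]'
python3 to.py .5085 -.181 .3 93.85 0
```

```text
time: 0.77
eef_pos: [0.2776, 0.5871, 0.3076]
eef_rot: [0.64, 0.768, -0.001, 0.0]
ft_force: [0.5, -0.6, 0.4]
grip_width: 0.064
gripper_force: 0.0
time: 1.43
eef_pos: [0.3518, 0.3415, 0.3042]
eef_rot: [0.683, 0.731, -0.0, -0.0]
ft_force: [0.5, -1.1, 0.1]
grip_width: 0.0643
gripper_force: 0.0Traceback (most recent call last):
  File "to.py", line 7, in <module>
    print("t",s["time"].round(2),"shift",(r.inv().apply(np.array([x,y,z])-s["eef_pos"])*1000).round(1),"turn",(r.inv()*g).as_rotvec().round(4),"F",s["ft_force"].round(1),"w",round(s["grip_width"],4),"gf",round(s["gripper_force"],1))
              ^^^^^^^^^^^^^^^
AttributeError: 'float' object has no attribute 'round'
```

```bash
sed -i 's/s\["time"\].round(2)/round(s["time"],2)/' to.py
python3 -m creep '[[[0.75,-35.5,8.1,0,0,0,0],[0.75,-35.5,8.1,0,0,0,0],[0.75,-35.5,8.1,0,0,0,0],[0.75,-35.5,8.1,0,0,0,0],[0.75,-35.5,8.1,0,0,0,0],[0.75,-35.5,8.1,0,0,0,0],[0.75,-35.5,8.1,0,0,0,0],[0.75,-35.5,8.1,0,0,0,0]]]' >/dev/null
python3 -m creep '[[[0.75,-35.5,8.1,0,0,0,0],[0.75,-35.5,8.1,0,0,0,0],[0.75,-35.5,8.1,0,0,0,0],[0.75,-35.5,8.1,0,0,0,0],[0.75,-35.5,8.1,0,0,0,0],[0.75,-25,8.1,0,0,0,0],[0.75,-15,0,0,0,0,0],[0.75,0,0,0,0,0,0]]]'
python3 to.py .5085 -.181 .1815 93.85 0
```

```text
time: 2.77
eef_pos: [0.4992, -0.152, 0.3044]
eef_rot: [0.684, 0.729, -0.0, -0.0]
ft_force: [-0.5, 0.9, -0.4]
grip_width: 0.0646
gripper_force: 0.0
t 2.77 shift [-29.4   7.5 122.9] turn [-0.0006  0.0004 -0.0029] F [-0.5  0.9 -0.4] w 0.0646 gf 0.0
```

```bash

python3 -m creep '[[[0.75,-15,4,10,0,0,0],[0.75,-14,3.5,15,0,0,0],[0.75,0,0,20,0,0,0],[0.75,0,0,20,0,0,0],[0.75,0,0,10,0,0,0],[0.75,0,0,0,0,0,0],[0.75,0,0,0,0,0,0]]]'
python3 to.py .5085 -.181 .1815 93.85 0
python3 - <<'E'
from h import *
from rig import optics
d=optics.get_image("scene");t=optics.get_image("top")
im=np.hstack([cv2.resize(d["pixels"][150:350,100:300],(400,400)),cv2.resize(t["pixels"][90:290,240:440],(400,400))])
cv2.imwrite("pics/h1.png",im[:,:,::-1])
E
```

```text
time: 3.35
eef_pos: [0.5083, -0.1772, 0.2293]
eef_rot: [0.683, 0.731, -0.0, -0.001]
ft_force: [-1.1, 0.5, 1.2]
grip_width: 0.0643
gripper_force: 0.0
t 3.35 shift [-3.8  0.  47.8] turn [-0.0013 -0.0008  0.0012] F [-1.1  0.5  1.2] w 0.0643 gf 0.0
```

View pics/h1.png

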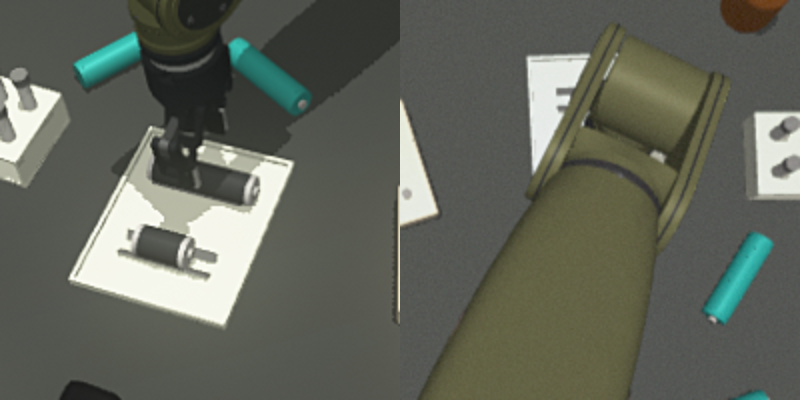

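In the left (scene) crop the fingers straddle the long cell near its middle at (190,170), and the short cell at (165,245) is clear. I'll descend and grip.

```bash

python3 -m creep '[[[0.75,-3.8,0,16,0,0,0],[0.75,0,0,14,0,0,0],[0.75,0,0,10,0,0,0],[0.75,0,0,6,0,0,0],[0.75,0,0,1,0,0,0],[0.75,0,0,0,0,0,0]]]'
python3 to.py .5085 -.181 .1815 93.85 0
python3 -m creep '[[[0.2,0,0,0,0,0,0],[0.2,0,0,0,0,0,0],[0.2,0,0,0,0,0,0],[0.2,0,0,0,0,0,0],[0.2,0,0,0,0,0,0],[0.2,0,0,0,0,0,0],[0.2,0,0,0,0,0,0],[0.2,0,0,0,0,0,0]]]'
python3 to.py .5085 -.181 .1815 93.85 0
```

```text
time: 3.95
eef_pos: [0.5089, -0.1816, 0.1829]
eef_rot: [0.683, 0.731, 0.0, 0.0]
ft_force: [-0.0, -0.2, 0.2]
grip_width: 0.064
gripper_force: 0.0
t 3.95 shift [ 0.7 -0.3  1.4] turn [0.0001 0.     0.0007] F [-0.  -0.2  0.2] w 0.064 gf 0.0
time: 4.62
eef_pos: [0.5092, -0.1819, 0.1839]
eef_rot: [0.683, 0.731, 0.0, 0.001]
ft_force: [-1.6, 0.4, 6.9]
grip_width: 0.0311
gripper_force: 59.6
t 4.62 shift [ 0.9 -0.7  2.4] turn [0.0013 0.0007 0.0006] F [-1.6  0.4  6.9] w 0.0311 gf 59.6
```

```bash

python3 -m creep '[[[0.2,0,0,-4,0,0,0],[0.2,0,0,-10,0,0,0],[0.2,0,0,-17,0,0,0],[0.2,0,0,-17,0,0,0],[0.2,0,0,-17,0,0,0],[0.2,0,0,-17,0,0,0],[0.2,0,0,-17,0,0,0],[0.2,0,0,-10,0,0,0]]]'
python3 -m creep '[[[0.2,15,0,0,0,0,0],[0.2,30,2,0,0,0,0],[0.2,35,2,0,0,0,0],[0.2,35,2,0,0,0,0],[0.2,35,2,0,0,0,0],[0.2,35,2,0,0,0,0],[0.2,35,2,0,0,0,0],[0.2,35,2,0,0,0,0]]]' >/dev/null
python3 -m creep '[[[0.2,35,2,0,0,0,0],[0.2,25,0,0,0,0,0],[0.2,15,0,0,0,0,-0.0893],[0.2,0,0,0,0,0,-0.0893],[0.2,0,0,0,0,0,-0.0893],[0.2,0,0,0,0,0.1163,0],[0.2,0,0,0,0,0.1163,0],[0.2,0,0,0,0,0.1163,0]]]' >/dev/null
python3 -m creep '[[[0.2,0,0,0,0,0,0],[0.2,0,0,0,0,0,0],[0.2,0,0,0,0,0,0]]]'
python3 to.py .5001 .1739 .3 109.2 20
```

```text
time: 5.28
eef_pos: [0.5089, -0.1818, 0.294]
eef_rot: [0.683, 0.731, 0.0, 0.001]
ft_force: [1.3, 0.3, -2.1]
grip_width: 0.0311
gripper_force: 59.7
time: 6.87
eef_pos: [0.5019, 0.1488, 0.291]
eef_rot: [0.57, 0.803, 0.099, -0.141]
ft_force: [0.2, 0.1, -2.1]
grip_width: 0.0312
gripper_force: 59.6
t 6.87 shift [25.9  6.6 -0.2] turn [-0.0016  0.0027  0.0003] F [ 0.2  0.1 -2.1] w 0.0312 gf 59.6
```

```bash
cat > hand.py <<'E'
import sys
from h import *
from rig import optics,arm
from scipy.spatial.transform import Rotation as R
from scipy.optimize import least_squares
s=arm.observe()
for n in("scene","top"):
    d=optics.get_image(n);P=cloud(d).reshape(-1,3);ok=d["range_z"].ravel()>0
    T=R.from_quat(s["eef_rot"]).inv().apply(P-s["eef_pos"])*1000
    m=ok&(abs(T[:,0])<80)&(abs(T[:,1])<22)&(T[:,2]>135)&(T[:,2]<185)
    Q=T[m&(abs(T[:,0])>20)]
    if n=="scene": cv2.imwrite(sys.argv[1],cv2.resize(d["pixels"][130:330,260:480],(770,600))[:,:,::-1] if 0 else d["pixels"][130:330,240:500,::-1].repeat(3,0).repeat(3,1)[:600,:780])
    if len(Q)<60: print(n,len(Q));continue
    f=lambda p:np.hypot(Q[:,1]-p[0]-p[1]*Q[:,0],Q[:,2]-p[2]-p[3]*Q[:,0])-16.5
    r=least_squares(f,[0,0,158,0],loss="soft_l1",f_scale=1).x
    print(n,len(Q),"y0,slope,z0,slope",r.round(3),"x ext",np.percentile(Q[:,0],[0,1,3,97,99,100]).round(1))
E
python3 hand.py pics/h2.png
```

```text
scene 782 y0,slope,z0,slope [-1.23400e+00  3.00000e-03  1.59196e+02  2.00000e-03] x ext [-57.7 -57.1 -55.5  57.2  59.6  61.6]
top 11
```

View pics/h2.png

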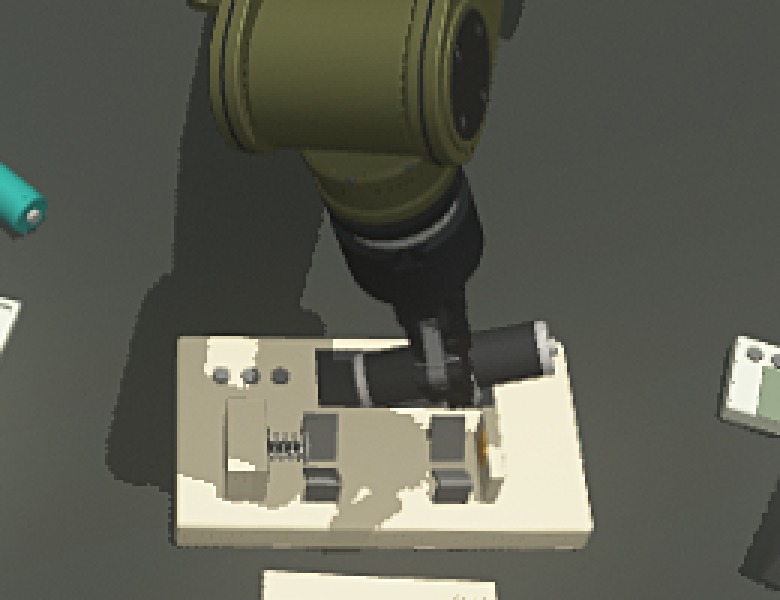

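```bash
cat > seat.py <<'E'
# python3 seat.py Cx Cz theta_deg (mm, deg in cradle frame): where the held cell is now, and remaining shift/turn in tool axes
import sys;from rig import arm;import numpy as np
from scipy.spatial.transform import Rotation as R
cx,cz,th=map(float,sys.argv[1:4]);s=arm.observe();r=R.from_quat(s["eef_rot"])
a=np.radians(109.18);X=np.array([np.cos(a),np.sin(a),0]);D=np.array([0,0,-1.]);Y=np.cross(D,X);B=np.c_[X,Y,D]
S=np.array([.5006,.1741,.055]);off=np.array([1.5,0,159.2])/1000
g=R.from_matrix(B)*R.from_euler("y",th,degrees=True)
now=B.T@(s["eef_pos"]+r.apply(off)-S)*1000
tg=S+B@(np.array([cx,0,-cz])/1000)-g.apply(off)
print("t",round(s["time"],2),"cell x,y,zdown",now.round(1),"| TCP shift",(r.inv().apply(tg-s["eef_pos"])*1000).round(1),"cell shift",(r.inv().apply(B@(np.array([cx,0,-cz])-now))).round(1),"turn",(r.inv()*g).as_rotvec().round(4),"F",(B.T@s["ft_force"]).round(1),"w",round(s["grip_width"],4))
E
python3 seat.py 16 45 20
```

```text
t 6.97 cell x,y,zdown [ 31.4  -7.  -87.3] | TCP shift [-29.1   6.9  34.6] cell shift [-28.8   7.   34.6] turn [-0.0009  0.0018  0.0013] F [0.6 0.9 2.5] w 0.0312
```

```bash

python3 -m creep '[[[0.2,-9,3,8,0,0,0],[0.2,-10,4,13,0,0,0],[0.2,-10,0,13,0,0,0],[0.2,0,0,0,0,0,0],[0.2,0,0,0,0,0,0]]]' >/dev/null
python3 seat.py 16 21.3 20; python3 hand.py pics/h3.png
```

```text
t 7.38 cell x,y,zdown [ 15.6  -1.1 -43.8] | TCP shift [-7.2  0.5 21.3] cell shift [-7.3  1.1 21.3] turn [-0.004  -0.0007 -0.001 ] F [-0.3  0.1  1.8] w 0.0309
scene 793 y0,slope,z0,slope [-1.25500e+00  7.00000e-03  1.59208e+02  1.00000e-03] x ext [-79.9 -78.2 -76.6  57.   58.6  60.9]
top 26
```

View pics/h3.png

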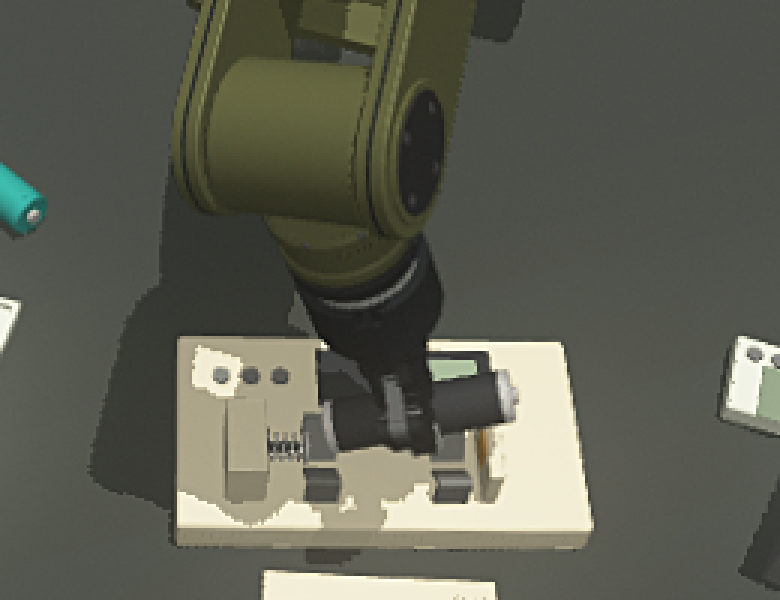

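The view shows the cell, button up, above the cradle. Its flat end at (325,425) is ahead of the spring disc at (303,445), and the button at (512,400) is beyond the wall. Next I'll lower it, then push.

```bash

python3 -m creep '[[[0.2,-2.4,0.8,7,0,0,0],[0.2,-2.4,0,7,0,0,0],[0.2,-2.4,0,7,0,0,0],[0.2,0,0,0,0,0,0]]]' >/dev/null
python3 seat.py -6 21.3 20
python3 -m creep '[[[0.2,-4.7,0,-1.7,0,0,0],[0.2,-4.7,0,-1.7,0,0,0],[0.2,0,0,0,0,0,0],[0.2,0,0,0,0,0,0]]]' >/dev/null
python3 seat.py -6 21.3 20
```

```text
t 7.82 cell x,y,zdown [ 16.4  -0.3 -21.5] | TCP shift [-21.1  -0.3  -7.4] cell shift [-21.1   0.3  -7.4] turn [-0.0035 -0.0003  0.0001] F [ 0.8 -0.6  3.2] w 0.0312
t 8.15 cell x,y,zdown [  5.7   1.4 -23.9] | TCP shift [-11.9  -1.3  -1.5] cell shift [-11.9  -1.4  -1.5] turn [ 0.0005 -0.0001  0.0003] F [ 1.4 -0.6  3.1] w 0.0313
```

```bash

python3 -m creep '[[[0.2,-4,-0.5,-0.7,0,0,0],[0.2,-4,0,-0.7,0,0,0],[0.2,-3.5,0,-0.7,0,0,0],[0.2,0,0,0,0,0,0],[0.2,0,0,0,0,0,0],[0.2,0,0,0,0,0,0]]]' >/dev/null
python3 seat.py -6 21.3 20
python3 hand.py pics/h4.png
```

```text
t 8.65 cell x,y,zdown [ -5.2   1.2 -22.4] | TCP shift [-1.  -1.   0.8] cell shift [-1.1 -1.2  0.8] turn [ 0.0009 -0.0009  0.001 ] F [ 4.9  0.2 -1.8] w 0.0309
scene 1014 y0,slope,z0,slope [-3.42000e-01 -1.70000e-02  1.59652e+02  6.00000e-03] x ext [-80.  -79.5 -78.3  57.6  59.3  62. ]
top 49
```

View pics/h4.png

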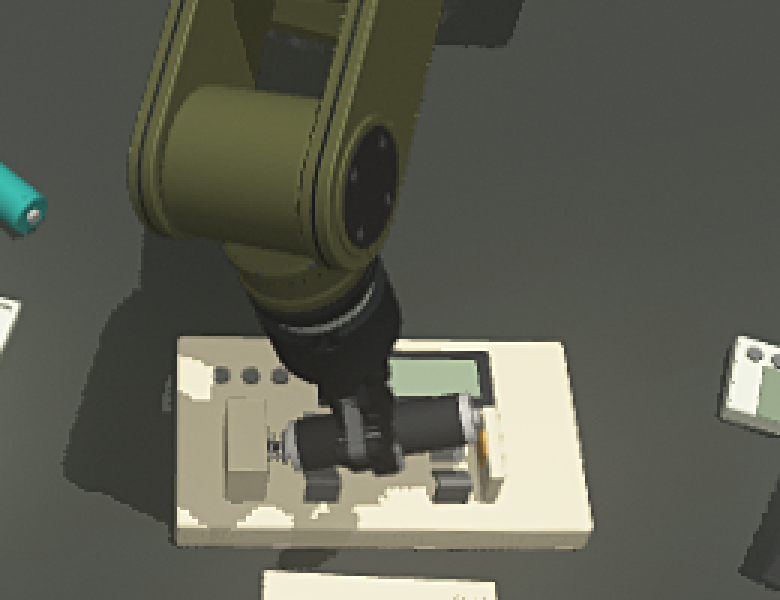

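The spring is pushed back about 12 mm (4.9 N) with the button at (468,415) still up, behind the fixed contact at (485,440). Now I'll tip it down in stages.

```bash

python3 -m creep '[[[0.2,10,-0.5,7.4,0,-0.0873,0],[0.2,0,0,0,0,0,0],[0.2,12.7,0,4.9,0,-0.0873,0],[0.2,0,0,0,0,0,0],[0.2,0,0,0,0,0,0]]]' >/dev/null
python3 seat.py -6.5 10 10
python3 -m creep '[[[0.2,13.1,0,4.3,0,-0.0873,0],[0.2,0,0,0,0,0,0],[0.2,0,0,0,0,0,0]]]' >/dev/null
python3 seat.py -6.5 6 5
```

```text
t 9.17 cell x,y,zdown [-5.3  0.  -9.2] | TCP shift [-0.9 -0.1 -1. ] cell shift [-1. -0. -1.] turn [-0.0003 -0.0011  0.0022] F [6.9 0.7 0.6] w 0.0313
t 9.42 cell x,y,zdown [-5.4 -0.4 -4.7] | TCP shift [-0.8  0.2 -1.3] cell shift [-1.   0.4 -1.3] turn [-0.0011 -0.0013  0.0019] F [ 5.8 -0.2  1.1] w 0.0314
```

```bash

python3 -m creep '[[[0.2,12.8,0,3.2,0,-0.0873,0],[0.2,0,0,0,0,0,0],[0.2,0,0,0,0,0,0],[0.2,0,0,0,0,0,0]]]' >/dev/null
python3 seat.py 0 0 0
python3 hand.py pics/h5.png
```

```text
t 9.75 cell x,y,zdown [-6.5 -0.6 -1.6] | TCP shift [6.7 0.4 1.7] cell shift [6.5 0.6 1.7] turn [-0.0013 -0.0018  0.0012] F [ 5.2 -0.   2.3] w 0.0313
scene 1113 y0,slope,z0,slope [-4.13000e-01  7.00000e-03  1.60171e+02  1.40000e-02] x ext [-79.6 -79.  -77.   76.   78.2  79.6]
top 388 y0,slope,z0,slope [ 4.56000e-01  2.20000e-02  1.57037e+02 -5.00000e-02] x ext [-80.  -79.4 -78.5 -26.2 -24.  -21. ]
```

View pics/h5.png

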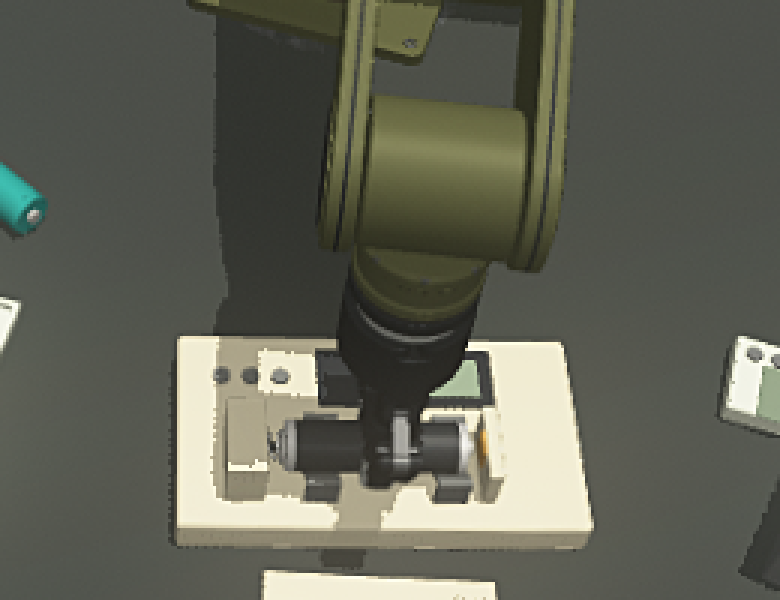

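The cell is level in the cradle, with its button at (470,445) just behind the fixed contact at (485,440). I'll ease it forward and down.

```bash

python3 -m creep '[[[0.2,2.5,0.3,1,0,0,0],[0.2,2.5,0,0.3,0,0,0],[0.2,0,0,0,0,0,0],[0.2,0,0,0,0,0,0]]]' >/dev/null
python3 seat.py 0 0 0
python3 -m creep '[[[0.2,1,0,0.3,0,0,0],[0.2,0,0,0,0,0,0],[0.2,0,0,0,0,0,0]]]' >/dev/null
python3 seat.py 0 0 0
```

```text
t 10.18 cell x,y,zdown [-2.3 -0.3 -0.7] | TCP shift [2.4 0.  0.7] cell shift [2.3 0.3 0.7] turn [-0.0015 -0.0005  0.0009] F [ 5.3 -1.4  1.3] w 0.0312
t 10.43 cell x,y,zdown [-1.7 -0.2 -0.6] | TCP shift [ 1.7 -0.   0.6] cell shift [1.7 0.2 0.6] turn [-0.0014  0.      0.001 ] F [ 4.8 -3.2  0.4] w 0.0309
```

```bash

python3 -m creep '[[[0.2,1,0,0.2,0,0,0],[0.2,0,0,0,0,0,0],[0.42,0,0,0,0,0,0],[0.48,0,0,0,0,0,0],[0.6,0,0,0,0,0,0],[0.6,0,0,0,0,0,0],[0.6,0,0,0,0,0,0],[0.6,0,0,0,0,0,0]]]'
python3 -m creep '[[[0.6,0,0,-5,0,0,0],[0.6,0,0,-10,0,0,0],[0.6,0,0,-20,0,0,0],[0.6,0,0,-30,0,0,0],[0.6,0,0,-30,0,0,0],[0.6,0,0,-30,0,0,0],[0.6,0,0,-10,0,0,0],[0.6,0,0,0,0,0,0]]]'
python3 -m creep '[[[0.6,-30,0,0,0,0,0],[0.6,-40,0,0,0,0,0],[0.6,-40,0,0,0,0,0],[0.6,-40,0,0,0,0,0],[0.6,-40,0,0,0,0,0],[0.6,-40,0,0,0,0,0],[0.6,-40,0,0,0,0,0],[0.6,0,0,0,0,0,0]]]'
python3 - <<'E'
from h import *
from rig import optics
from scipy.optimize import least_squares
a=np.radians(109.18);v=np.array([np.cos(a),np.sin(a)]);w=np.array([-v[1],v[0]]);ims=[]
for n,c in(("scene",(235,325,290,445)),("top",(110,235,130,265))):
    d=optics.get_image(n);P=cloud(d).reshape(-1,3);q=P[:,:2]-[.5006,.1741]
    T=np.c_[q@v,q@w,P[:,2]-.055]*1000
    im=d["pixels"][c[0]:c[1],c[2]:c[3]];ims.append(cv2.resize(im,(400,int(400*im.shape[0]/im.shape[1]))))
    Q=T[(d["range_z"].ravel()>0)&(abs(T[:,1])<16)&(T[:,2]>4)&(T[:,2]<30)&(abs(T[:,0])<50)]
    f=lambda p:np.hypot(Q[:,1]-p[0]-p[1]*Q[:,0],Q[:,2]-p[2]-p[3]*Q[:,0])-16.5
    print(n,len(Q),least_squares(f,[0,0,0,0],loss="soft_l1").x.round(3))
    E_=T[(d["range_z"].ravel()>0)&(abs(T[:,1])<8)&(T[:,2]>12.5)&(T[:,2]<20)&(abs(T[:,0])<72)];print(E_[:,0].min(),E_[:,0].max())
H=max(i.shape[0] for i in ims);ims=[cv2.copyMakeBorder(i,0,H-i.shape[0],0,0,0) for i in ims]
cv2.imwrite("pics/fin.png",np.hstack(ims)[:,:,::-1])
E
```

```text
time: 11.1
eef_pos: [0.5019, 0.1721, 0.215]
eef_rot: [0.579, 0.815, 0.0, 0.0]
ft_force: [-0.6, 0.3, -0.5]
grip_width: 0.0514
gripper_force: 0.0
time: 11.77
eef_pos: [0.5027, 0.1724, 0.3549]
eef_rot: [0.579, 0.815, 0.003, 0.003]
ft_force: [0.3, -0.5, 0.7]
grip_width: 0.051
gripper_force: 0.0
time: 12.43
eef_pos: [0.5914, -0.0882, 0.3479]
eef_rot: [0.581, 0.814, -0.001, -0.0]
ft_force: [-0.1, -0.0, -0.3]
grip_width: 0.051
gripper_force: 0.0
scene 783 [ 1.154 -0.004  0.663  0.002]
-60.29797682176492 67.0357737648107
top 556 [ 6.40e-02 -1.00e-03  1.08e+00 -0.00e+00]
-60.799732776719694 65.18387930213908
```

View pics/fin.png

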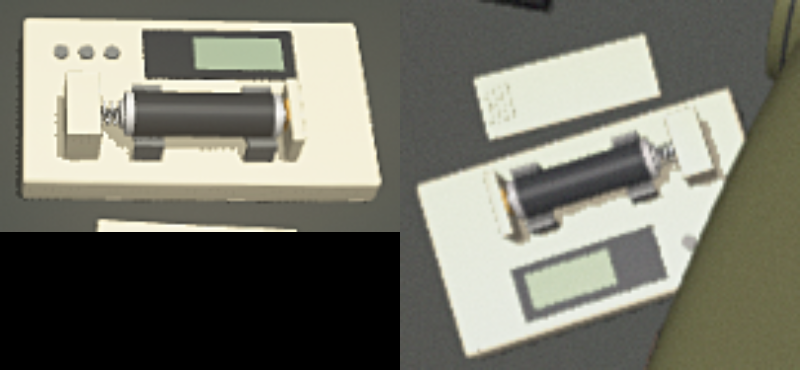

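The picture shows the cell lying level between the spring at (115,112) and the fixed contact at (285,112). The measured axis is within about 1 mm of the seat, and the arm is clear.

```bash
python3 -c "
from rig import finish_job
print(finish_job())"
```

```text
the job is handed in; nothing more can be done
None
```

The job is handed in at about 12.5 s: the long cell lies level between the spring and fixed contacts, its axis measured within about 1 mm of the seat, the short cell was not touched, and no verdict came back.

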